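# Fit the fence and hold open a spring-jaw tablet cradle

### The arm

A 6-joint arm with a two-finger parallel gripper is mounted at the origin on the work surface. World frame = base frame: x ahead of the robot, y to its left, z up, the work surface at z = 0. Lengths are in m, angles in rad, forces in N, time in s.
With the tool pointing down it reaches from about 0.25 to 0.725 m from the base axis. Payload 4 kg.
Tool frame: the origin (TCP) lies on the centre line of the jaws, within the pads' length; the fingertips stand ahead of it and the grasp point (between the pads) lies 11 mm behind it (bot.tip_extent is the z of the fingertips in the tool frame, in m); z points along the fingers, y is the direction in which the jaws open and shut (so a half turn about z gives the same grasp; the last joint's range is limited). The gripper opens to 85 mm and grips with 20 to 120 N. Pads are 22 mm wide; open, the fingers measure 114 mm over their backs; the gripper's body (76 mm by 85 mm) begins 54 mm behind the grasp point. The pads swing forward as they close: fully open they stand 13 mm farther back than shut.
Start: joints at [1.147, 0.241, 0.005, 1.335, 0, 1.571], TCP at [0.206, 0.456, 0.239] pointing down, gripper open.
Joint ranges: [-2.72, 2.72], [-1.05, 1.87], [-1.09, 1.28], [-1.99, 2.15], [-1.42, 1.44], [-3.14, 3.14]. Speed limits (rad/s): [2.79, 2.79, 3.14, 3.14, 3.14, 3.14].

### API

Orientations are given as a unit quaternion [x, y, z, w].
In Python, from workcell import bot gives the robot as it stands.
- The arm moves only by the shell command python3 -m jog 'ROWS'. ROWS is JSON, a list that holds one entry, the list of rows, each a list of 7 numbers: the shift along the world's x, y, z in m, then the turn, a rotation vector about the world's x, y, z in degrees, then the closure in counts, from 0 (fully open) to 255 (shut). In form: [[[tx, ty, tz, ax, ay, az, fingers], ...]]. A call has 1 to 10 rows; each row is the pose to reach, as a shift and turn from the pose commanded when the call began; what a row does not reach only later rows make up. A row lasts 1/12 s, in which the tool goes at most 41.7 mm and 7.16 degrees, less where a joint would pass 70% of its speed; a pose out of reach is approached as far as the arm can. A call with a gripper value outside its range is refused whole. The fingers move at their own pace and stop on an object; the grip force is fixed at half the most. Time passes only in rows, so rows that repeat a pose let the fingers close. It gives the time, the measured TCP pose, the force and the opening at its end, in the units of the state.
- bot.get_obs(): the state, without advancing time (a new reading comes with each control period).
- bot.camera(name): name is "side" or "top"; returns the picture (480x640x3 uint8, blue, green, red); there is no depth.
- bot.camera_model(name): a dict with "K" (3x3 intrinsics, pixels), "k1" (the pictures are not rectified: a ray, as slopes to the right and down, at radius r is drawn at 1 + k1 r^2 times it, then the intrinsics apply), "T" (4x4, takes a point from camera to world coordinates). Camera axes: x right, y down, z forward; pixel columns grow to the right and rows downward; lengths in m; the calibration is good to about 2 mm. A picture is of the moment at which its call begins. camera_model takes no time and is no camera call.
- bot.job_done(): hands the job in, once; it reports no verdict.
The state is a dict: "clock": time; "joint_pos": joint angles; "joint_vel": joint speeds; "tau": joint torques, N m; "eef_pos": TCP position; "tool_rot": TCP orientation; "ft_force": force on the tool from outside, world axes, zero at the start; "ft_torque": the same for the moment, N m; "grip_width": finger opening in m.
Only numpy, scipy, OpenCV 4.12 (cv2) and the standard library are available. Lean on these libraries where they do the work, as an engineer would, in place of code of your own. Each camera call takes 0.05 s, during which the arm holds its last target. There are 200 camera calls.

### The job

Get the tablet cradle ready: lower the wooden fence plate (do not drop it) over the cradle's two pins until it lies flush on the deck. Then grip the spring-loaded jaw, pull it out until its pointer stands beside the small square mark block, and finish while still holding it there, because the jaw springs back if let go. Leave the cup, the hole punch and the pen box where they are.

Things in the scene. Friction and masses are not known exactly. Their poses are not given: they have to be found in the camera images.
- cradle: Tablet cradle fixed to the desk: grey deck, top 18 mm above the desk. Origin at desk level, z up; the deck spans x = -130 to +120 mm, y = -65 to +65 mm in its own frame. Its -x end faces roughly to the robot (yaw within 0.35 rad); it stands to the robot's left or right. The jaw's track is in the -x half, the two pins in the +x half.
- seat (a point): Point on the deck top midway between the two pins (60 mm along the cradle's +x from its origin, 18 mm above the desk), axes as the cradle. The steel pins stand upright at 45 mm either side of it along the cradle's y: 8 mm diameter, 20 mm high above the deck, the upper 7 mm tapered to 3 mm diameter.
- fence: Loose wooden plate, 0.14-0.28 kg, flat on the desk, across from the cradle: 80 (its x) by 120 (y) by 6 mm, two through holes, 11 mm diameter, 45 mm either side of the centre along y. On its middle an upright ridge to grip: 14 mm thick (x), 50 mm long (y), top 40 mm above the underside. Origin: centre of the underside, z up. A half turn makes no difference. Seated, its origin is at the seat.
- jaw: Aluminium spring jaw, axes as the cradle: upright slab 12 mm thick (x), 50 mm wide (y), 1 to 45 mm above the deck. Origin on the deck top under its middle. Slides along the cradle's -x (away from the pins) by 0 to 80 mm; at rest its origin is at x = -30 mm, y = 0 of the cradle. A spring returns it: about 3.2 N at rest, plus 0.8 N per 10 mm; it does not latch.
- pointer (a point): Outer tip of the jaw's pointer, a thin (4 mm) tongue at the foot of the jaw's +y side; 50 mm along y from the jaw's origin and 4 mm above the deck, at the middle of the jaw's thickness. Moves with the jaw.
- mark: Mark: brass block, a 10 mm cube with a small screw on top, fixed on the deck at y = +58 mm of the cradle, 30 to 60 mm (varies) along the cradle's -x from the resting pointer. Origin at the centre of its underside on the deck, axes as the cradle. The pointer passes beside it without touching; it is at the mark when level with the block's 10 mm width along x.
- cup: White ceramic cup, 76 mm across, 85 mm high, standing beyond the cradle; leave alone. Origin at the centre of its underside.
- punch: Red and black hole punch, 115 by 60 mm, 75 mm high, to one side; leave alone. Origin at the centre of its underside.
- penbox: Open wooden pen box, 200 by 75 mm, 45 mm high, to one side; leave alone. Origin at the centre of its underside.
Things that resemble listed ones, but are neither listed nor needed, are in the scene too. Of the things that look like the fence, the smallest one is meant.

How it is judged:
On the way, in this order (a step that is already met when the one before it is completed fails the run):
1. the fence plate lies flush on the deck over both pins (x of fence in the frame of seat between -0.003 and 0.003 m and y of fence in the frame of seat between -0.003 and 0.003 m and z of fence in the frame of seat below 0.0018 m and angle between the x axis of fence and the x axis of cradle, either way round below 0.08 rad and angle between fence's own z axis and vertical below 0.03 rad), for 0.2 s.
2. the jaw is pulled out to the mark by the fingers (all of step 1 and x of pointer in the frame of mark between -0.005 and 0.005 m and contact force between the fingers and jaw above 2 N), for 0.3 s.
At the end, for the whole second after the job is handed in: Through the last second the fence plate lies flush over both pins (within 3 mm of the seat in x and y, under 1.8 mm high, turned < 0.08 rad, tilted < 0.03 rad) and the fingers hold the jaw (> 2 N) with its pointer within 5 mm of the mark's centre along the cradle's x (all of step 2); the arm keeps its last pose, push and grip.
It fails at once if the cup is shoved or tipped (distance of cup from where it was at the start of the episode above 0.025 m or angle between cup's own z axis and vertical above 0.3 rad).
It fails at once if the hole punch is shoved or tipped (distance of punch from where it was at the start of the episode above 0.025 m or angle between punch's own z axis and vertical above 0.3 rad).
It fails at once if the pen box is shoved or tipped (distance of penbox from where it was at the start of the episode above 0.025 m or angle between penbox's own z axis and vertical above 0.3 rad).
It fails at once if the fence plate is dropped onto the cradle (horizontal distance between fence and seat below 0.02 m and linear speed of fence above 0.6 m/s).
It also fails if it takes over 51 s, if anything falls off the work surface, if the arm or the gripper's body presses on something with over 40 N, if the wrist force passes 120 N, or if a joint passes its speed limit or range.

## Working session

There is one attempt and no reset: what is moved stays moved. The work goes in short steps, Python scripts to look and compute and a shell command to move; the robot and the scene stay as the last step left them, time stands still between calls to the robot, and variables do not carry over. Pictures are saved under pics/ and viewed, about 8 in all and at most 12, crops included, and the job is handed in when it is done.

```bash
mkdir -p pics; ls; python3 - <<'E'
from workcell import bot
import cv2,numpy as np
np.set_printoptions(precision=4,suppress=True)
for n in("top","side"):
    cv2.imwrite(f"pics/{n}0.png",bot.camera(n)); m=bot.camera_model(n); print(n,m)
print(bot.get_obs(),bot.tip_extent)
E
```

```text
pics
top {'K': array([[600.3393,   0.    , 322.4423],
       [  0.    , 600.3393, 234.9346],
       [  0.    ,   0.    ,   1.    ]]), 'k1': -0.006092370072348381, 'T': array([[ 0.0169, -0.9951,  0.097 ,  0.4304],
       [-0.9997, -0.0187, -0.0181,  0.0226],
       [ 0.0198, -0.0966, -0.9951,  1.5362],
       [ 0.    ,  0.    ,  0.    ,  1.    ]])}
side {'K': array([[514.6345,   0.    , 325.4155],
       [  0.    , 514.6345, 243.27  ],
       [  0.    ,   0.    ,   1.    ]]), 'k1': -0.10255912543917224, 'T': array([[ 0.749 , -0.4802,  0.4564, -0.0035],
       [-0.6624, -0.5309,  0.5285, -0.6589],
       [-0.0114, -0.6982, -0.7158,  0.9231],
       [ 0.    ,  0.    ,  0.    ,  1.    ]])}
{'clock': 0.1, 'joint_pos': array([1.147 , 0.2413, 0.0039, 1.3352, 0.    , 1.5708]), 'joint_vel': array([-0.0019, -0.0035,  0.0041,  0.    ,  0.0002, -0.0021]), 'tau': array([  0.0004, -37.3138,  25.3011,   0.0109,   0.    ,  -0.    ]), 'eef_pos': array([0.2054, 0.4553, 0.2385]), 'tool_rot': array([ 0.2103,  0.9776, -0.0009, -0.0002]), 'ft_force': array([-0.0496, -0.0883,  0.0583]), 'ft_torque': array([ 0.0033, -0.0242,  0.0186]), 'grip_width': 0.08541430351889037} 0.008
```

View pics/top0.png

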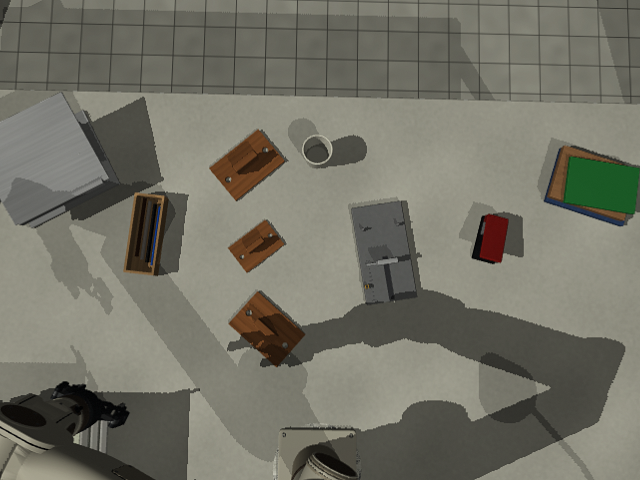

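View pics/side0.png

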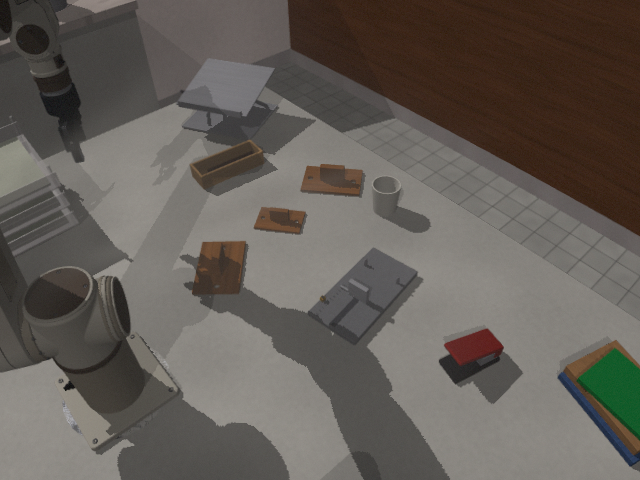

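The top view shows the smallest plate at about (257,246), the cradle at (383,252) and brass at (366,286). The two bigger plates are decoys. The cup is at (317,150), the pen box at (147,233) and the punch at (490,238).

```bash
cat > h.py <<'E'
from workcell import bot
import cv2,numpy as np
np.set_printoptions(precision=4,suppress=True)
def ray(n,px):
    m=bot.camera_model(n); D=np.array([m["k1"],0,0,0,0.])
    p=cv2.undistortPoints(np.float64(px).reshape(-1,1,2),m["K"],D).reshape(-1,2)
    return m["T"][:3,3], np.c_[p,np.ones(len(p))]@m["T"][:3,:3].T
def onto(n,px,z):
    o,d=ray(n,px); return o+d*((z-o[2])/d[:,2])[:,None]
def proj(n,P):
    m=bot.camera_model(n); T=np.linalg.inv(m["T"]); 
    return cv2.projectPoints(np.float64(P).reshape(-1,1,3),cv2.Rodrigues(T[:3,:3])[0],T[:3,3],m["K"],np.array([m["k1"],0,0,0,0.]))[0].reshape(-1,2)
E
python3 - <<'E'
from h import *
t=cv2.imread("pics/top0.png")
hsv=cv2.cvtColor(t,cv2.COLOR_BGR2HSV)
for y,x in((255,245),(240,390),(245,330),(285,385),(286,366)): print(x,y,hsv[y,x])
c=t[190:310,215:430]; cv2.imwrite("pics/c1.png",cv2.resize(c,None,fx=3.7,fy=3.7,interpolation=cv2.INTER_CUBIC))
wood=((hsv[...,0]<25)&(hsv[...,1]>90)).astype(np.uint8); wood[:,300:]=0
for q in cv2.findContours(wood,0,2)[0]:
    if cv2.contourArea(q)>400: 
        r=cv2.minAreaRect(q); b=cv2.boxPoints(r); print("wood",r,'\n',onto("top",b,.006))
E
```

```text
245 255 [ 13 177 104]
390 240 [30  6 87]
330 245 [ 28  25 153]
385 285 [40  8 90]
366 286 [13 48 48]
wood ((23.10272789001465, 415.2260437011719), (46.465335845947266, 15.800556182861328), 20.556045532226562) 
 [[0.1193 0.7869 0.006 ]
 [0.1552 0.7757 0.006 ]
 [0.1174 0.6663 0.006 ]
 [0.0816 0.6778 0.006 ]]
wood ((266.6243591308594, 328.8619079589844), (65.11256408691406, 44.15167236328125), 41.987213134765625) 
 [[0.3511 0.2297 0.006 ]
 [0.4346 0.1577 0.006 ]
 [0.3274 0.033  0.006 ]
 [0.245  0.1054 0.006 ]]
wood ((255.64920043945312, 245.69586181640625), (31.438491821289062, 47.233489990234375), 52.69605255126953) 
 [[0.5428 0.2367 0.006 ]
 [0.6181 0.143  0.006 ]
 [0.5548 0.0927 0.006 ]
 [0.4801 0.1864 0.006 ]]
wood ((145.8599853515625, 233.47999572753906), (34.93107604980469, 81.03443908691406), 8.13010311126709) 
 [[0.478  0.4986 0.006 ]
 [0.684  0.4794 0.006 ]
 [0.6729 0.3905 0.006 ]
 [0.4671 0.4109 0.006 ]]
wood ((246.6707305908203, 164.46340942382812), (42.16691589355469, 63.56272888183594), 51.34019088745117) 
 [[0.7479 0.2913 0.006 ]
 [0.8555 0.1664 0.006 ]
 [0.7699 0.0959 0.006 ]
 [0.6635 0.2209 0.006 ]]
```

View pics/c1.png

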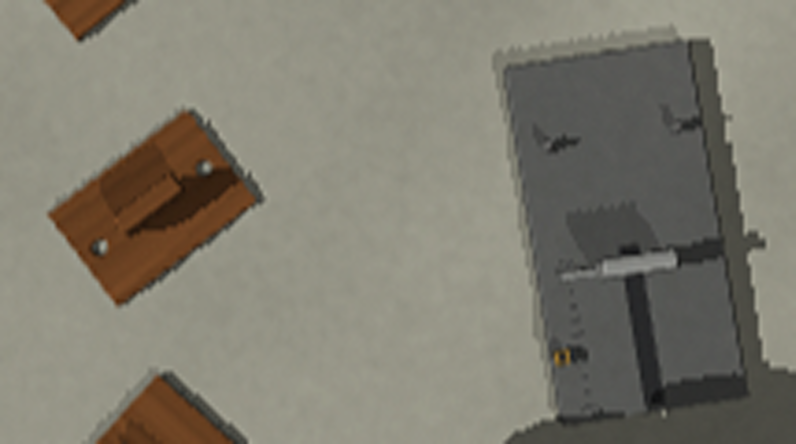

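Crop: the plate's holes are at (205,168) and (99,246). The deck corners are about (503,68), (692,40), (747,393) and (558,420), with pins near (548,140) and (680,118) and brass at (564,356). Next I fit the deck and check it in both views.

```bash
python3 - <<'E'
from h import *
im={n:cv2.imread(f"pics/{n}0.png") for n in("top","side")}
def deckmask(n,roi):
    h=cv2.cvtColor(im[n],cv2.COLOR_BGR2HSV).astype(int); x0,x1,y0,y1=roi
    m=np.zeros(h.shape[:2],np.uint8)
    m[y0:y1,x0:x1]=((h[...,1]<18)&(h[...,2]<125)&(h[...,2]>45))[y0:y1,x0:x1]
    m=cv2.morphologyEx(m,cv2.MORPH_OPEN,np.ones((3,3))); m=cv2.morphologyEx(m,cv2.MORPH_CLOSE,np.ones((9,9)))
    return max(cv2.findContours(m,0,1)[0],key=cv2.contourArea)
q=deckmask("top",(340,425,190,310))
W=onto("top",q.reshape(-1,2),.018)[:,:2]
r=cv2.minAreaRect(np.float32(W*1000)); print(r, cv2.boxPoints(r))
# pixel pad irrelevant to centre/angle
s=deckmask("side",(300,425,240,345)); ws=onto("side",s.reshape(-1,2),.018)[:,:2]
print("side",cv2.minAreaRect(np.float32(ws*1000)))
w,h=r[1]; yaw=np.deg2rad(r[2]); yaw=(yaw+np.pi/4)%(np.pi/2)-np.pi/4
R=np.array([[np.cos(yaw),-np.sin(yaw)],[np.sin(yaw),np.cos(yaw)]]); o=np.array(r[0])/1000-R@[-.005,0]
print("cradle",o,yaw)
def C(x,y,z): return np.r_[R@[x,y]+o,z]
pts=[C(x,y,.018) for x,y in((-.13,-.065),(-.13,.065),(.12,.065),(.12,-.065))]
pins=[C(.06,s*.045,z) for s in(1,-1) for z in(.018,.038)]
jaw=[C(-.03-.0,y,.063) for y in(-.025,.025)]
fc=np.array([.54895,.1647]); a=np.deg2rad(38.8); F=np.array([[np.cos(a),-np.sin(a)],[np.sin(a),np.cos(a)]])
fe=[np.r_[fc+F@np.array(v),.006] for v in((-.04,-.06),(.04,-.06),(.04,.06),(-.04,.06),(0,.045),(0,-.045))]
fr=[np.r_[fc+F@np.array(v),.04] for v in((-.007,-.025),(.007,-.025),(.007,.025),(-.007,.025))]
out=[]
for n,(x0,y0,wd,ht) in(("top",(225,190,200,120)),("side",(250,195,180,150))):
    f=4 if n=="top" else 3.2
    g=cv2.resize(im[n][y0:y0+ht,x0:x0+wd],(int(wd*f),int(ht*f)),interpolation=cv2.INTER_CUBIC)
    for P,col in((pts,(0,255,0)),(pins,(0,0,255)),(jaw,(255,255,0)),(fe,(0,255,255)),(fr,(255,0,255))):
        for p in proj(n,P): cv2.circle(g,tuple(int(v) for v in (p-[x0,y0]+.5)*f-.5),2,col,-1)
    cv2.imwrite(f"pics/ov_{n}.png",g)
E
```

```text
((537.5926513671875, -160.3319091796875), (248.17979431152344, 130.2188720703125), 9.665565490722656) [[ 404.3326 -116.981 ]
 [ 426.196  -245.3514]
 [ 670.8527 -203.6828]
 [ 648.9893  -75.3124]]
side ((511.99041748046875, -176.3589630126953), (309.54315185546875, 150.23915100097656), 9.656733512878418)
cradle [ 0.5425 -0.1595] 0.16869594188025183
```

View pics/ov_top.png

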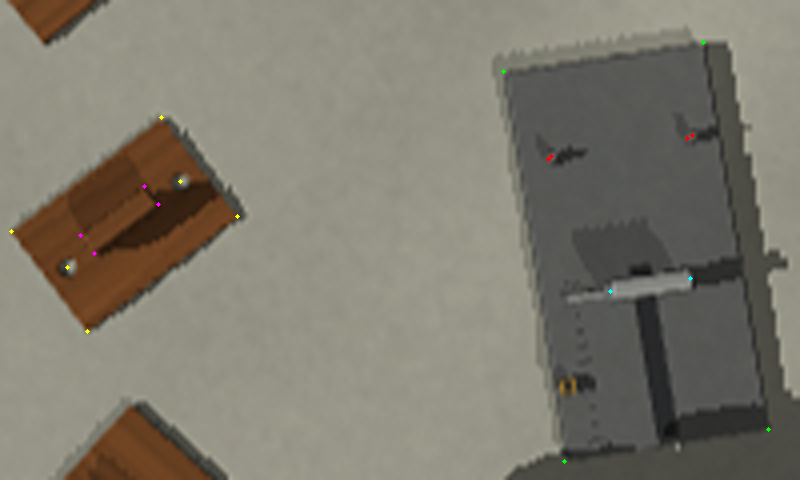

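View pics/ov_side.png

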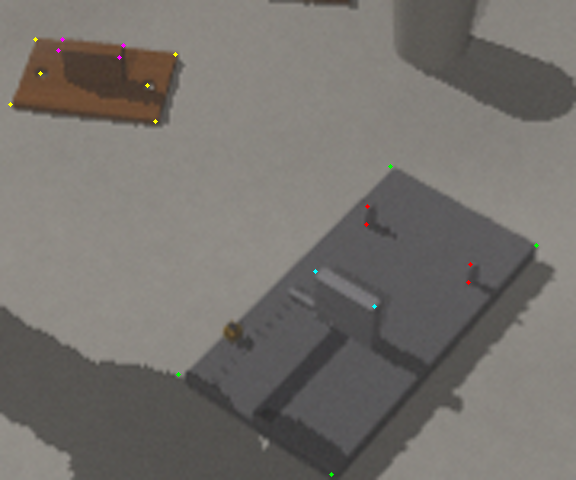

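The top overlay fits the deck, pins, plate and jaw to about 1 px. The side view agrees within about 2-3 mm, which is calibration bias. I'll move above the plate and turn by -27°.

```bash
python3 -m jog '[[[0.343,-0.291,-0.1,0,0,-26.9,0],[0.343,-0.291,-0.1,0,0,-26.9,0],[0.343,-0.291,-0.1,0,0,-26.9,0],[0.343,-0.291,-0.1,0,0,-26.9,0],[0.343,-0.291,-0.1,0,0,-26.9,0],[0.343,-0.291,-0.1,0,0,-26.9,0],[0.343,-0.291,-0.1,0,0,-26.9,0],[0.343,-0.291,-0.1,0,0,-26.9,0],[0.343,-0.291,-0.1,0,0,-26.9,0],[0.343,-0.291,-0.1,0,0,-26.9,0]]]'
cat >> h.py <<'E'
from scipy.spatial.transform import Rotation as Rt
def st():
    o=bot.get_obs(); R=Rt.from_quat(o["tool_rot"]).as_matrix()
    print("t",round(o["clock"],2),"p",o["eef_pos"],"yawY",np.rad2deg(np.arctan2(R[1,1],R[0,1])),"z",R[:,2],"F",o["ft_force"],"w",o["grip_width"],"q",o["joint_pos"])
E
python3 - <<'E'
from h import *
st()
t=cv2.imread("pics/top0.png"); h=cv2.cvtColor(t,cv2.COLOR_BGR2HSV).astype(int)
m=((h[...,1]>110)&(abs(h[...,0]-20)<12)); m[:, :355]=0; m[:,380:]=0; m[:270]=0; m[:300][300:]=0
y,x=np.nonzero(m); k=y<300; print(x[k],y[k]); p=np.array([[x[k].mean(),y[k].mean()]])
P=onto("top",p,.028)[0,:2]; a=.1687; R=np.array([[np.cos(a),-np.sin(a)],[np.sin(a),np.cos(a)]])
o=np.array([.5425,-.1595]); print("mark in cradle",R.T@(P-o))
print("seat",o+R@[.06,0],"jaw",o+R@[-.03,0])
E
```

```text
clock: 0.93
eef_pos: [0.5167, 0.1909, 0.148]
tool_rot: [0.432, 0.902, -0.0, -0.0]
ft_force: [0.4, 0.7, -0.6]
grip_width: 0.0852
t 0.93 p [0.5167 0.1909 0.148 ] yawY 38.806447552034136 z [-0.0008 -0.0002 -1.    ] F [ 0.3514  0.6882 -0.6301] w 0.0852394140901934 q [ 0.3538  0.3953 -0.0212  1.1551  0.0001  1.2473]
[368 365 366 367 368 365 368 365 366 368 365 366] [284 285 285 285 285 286 286 287 287 287 288 288]
mark in cradle [-0.0834  0.0571]
seat [ 0.6016 -0.1494] jaw [ 0.5129 -0.1645]
```

```bash
python3 -m jog '[[[0.0323,-0.0265,-0.04,0,0,0,0],[0.0323,-0.0265,-0.07,0,0,0,0],[0.0323,-0.0265,-0.07,0,0,0,0],[0.0323,-0.0265,-0.07,0,0,0,0],[0.0323,-0.0265,-0.07,0,0,0,0]]]'
python3 - <<'E'
from h import *
st()
cv2.imwrite("pics/s1.png",bot.camera("side"))
s=cv2.imread("pics/s1.png")[130:280,200:360]; cv2.imwrite("pics/s1c.png",cv2.resize(s,None,fx=4,fy=4,interpolation=cv2.INTER_CUBIC))
E
```

```text
clock: 1.35
eef_pos: [0.5477, 0.1665, 0.0793]
tool_rot: [0.432, 0.902, -0.0, -0.0]
ft_force: [0.0, -1.4, 0.8]
grip_width: 0.0855
t 1.35 p [0.5477 0.1665 0.0793] yawY 38.8370783130666 z [-0.0008  0.0001 -1.    ] F [ 0.0035 -1.3603  0.7757] w 0.08552231307986506 q [ 0.295   0.4968 -0.0543  1.0204  0.0004  1.1879]
```

View pics/s1c.png

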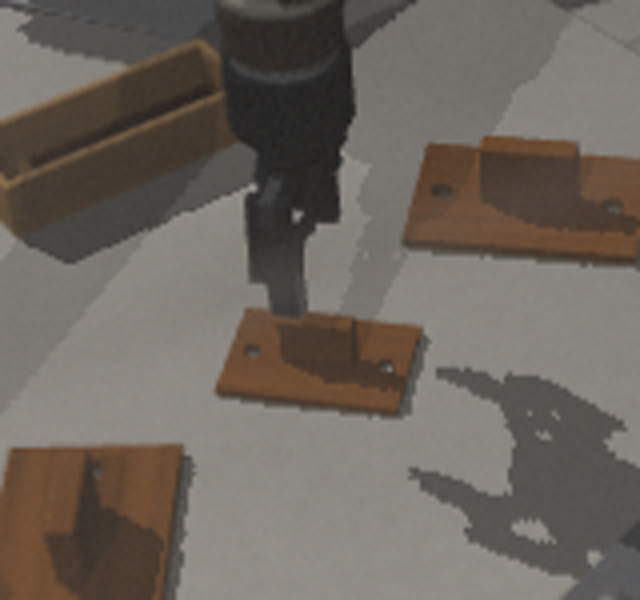

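The gripper at (285,150) stands above the small plate, jaws across the ridge, clear of everything else. I'll descend and close.

```bash
python3 -m jog '[[[0,0,-0.02,0,0,0,0],[0,0,-0.04,0,0,0,0],[0,0,-0.056,0,0,0,0],[0,0,-0.056,0,0,0,0],[0,0,-0.056,0,0,0,0]]]'
python3 -m jog '[[[0,0,0,0,0,0,120],[0,0,0,0,0,0,180],[0,0,0,0,0,0,255],[0,0,0,0,0,0,255],[0,0,0,0,0,0,255],[0,0,0,0,0,0,255],[0,0,0,0,0,0,255],[0,0,0,0,0,0,255],[0,0,0,0,0,0,255]]]'
python3 -c "
from h import *
st()"
```

```text
clock: 1.82
eef_pos: [0.5482, 0.1673, 0.0245]
tool_rot: [0.431, 0.902, 0.001, 0.001]
ft_force: [-0.3, 0.3, 0.1]
grip_width: 0.0852
clock: 2.57
eef_pos: [0.5485, 0.1662, 0.0234]
tool_rot: [0.432, 0.902, 0.0, 0.0]
ft_force: [-0.7, -0.5, 4.0]
grip_width: 0.0128
t 2.57 p [0.5485 0.1662 0.0234] yawY 38.8115892701536 z [ 0.0009  0.0004 -1.    ] F [-0.7285 -0.5208  4.028 ] w 0.012824449228843827 q [ 0.2942  0.5602 -0.1146  0.895   0.0001  1.1876]
```

Gripped on about 13 mm. Lift and carry to above the seat, turning -29.1°.

```bash
python3 -m jog '[[[0,0,0.03,0,0,0,255],[0,0,0.06,0,0,0,255],[0,0,0.09,0,0,0,255],[0.01,-0.03,0.1,0,0,-6,255],[0.02,-0.06,0.1,0,0,-12,255],[0.027,-0.1,0.1,0,0,-18,255],[0.034,-0.14,0.1,0,0,-24,255],[0.042,-0.18,0.1,0,0,-29.1,255],[0.046,-0.22,0.1,0,0,-29.1,255],[0.05,-0.26,0.1,0,0,-29.1,255]]]'
python3 -m jog '[[[0.003,-0.03,-0.02,0,0,0,255],[0.003,-0.054,-0.03,0,0,0,255],[0.003,-0.054,-0.03,0,0,0,255],[0.003,-0.054,-0.03,0,0,0,255],[0.003,-0.054,-0.03,0,0,0,255],[0.003,-0.054,-0.03,0,0,0,255]]]'
python3 - <<'E'
from h import *
st()
for n in("top","side"): cv2.imwrite(f"pics/{n}2.png",bot.camera(n))
a=cv2.imread("pics/top2.png")[170:310,320:460]; b=cv2.imread("pics/side2.png")[180:345,300:440]
cv2.imwrite("pics/c2.png",np.hstack([cv2.resize(a,(400,400),interpolation=2),cv2.resize(b,(400,471),interpolation=2)[:400]]))
E
```

```text
clock: 3.4
eef_pos: [0.5974, -0.0957, 0.1218]
tool_rot: [0.645, 0.764, -0.001, -0.001]
ft_force: [0.9, -0.2, -1.8]
grip_width: 0.0129
clock: 3.9
eef_pos: [0.6012, -0.1468, 0.093]
tool_rot: [0.644, 0.765, 0.0, -0.0]
ft_force: [0.4, 0.3, -1.7]
grip_width: 0.0129
t 3.9 p [ 0.6012 -0.1468  0.093 ] yawY 9.796962009616141 z [ 0.      0.0003 -1.    ] F [ 0.4252  0.2857 -1.7267] w 0.01285174913883795 q [-0.2396  0.5667  0.1056  1.1098  0.0003  1.1602]
```

View pics/c2.png

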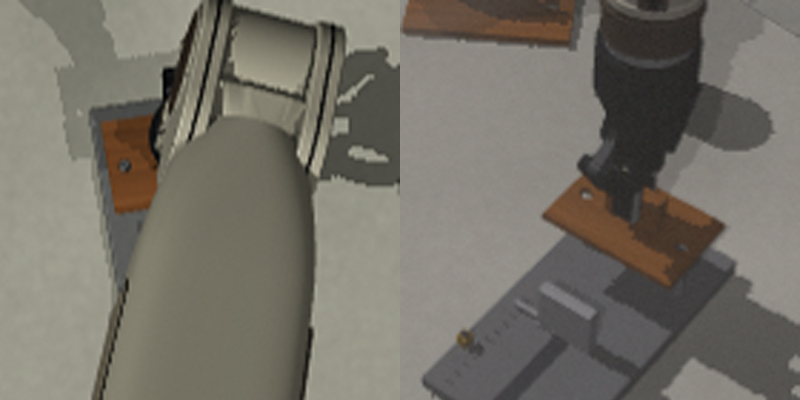

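Top view: the arm hides most of it; one hole is visible at (125,166). Side view: the plate is held level over the pins, holes at (587,194) and (683,247). I'll measure the hole offsets against predictions.

```bash
python3 - <<'E'
from h import *
a=.1687; R=np.array([[np.cos(a),-np.sin(a)],[np.sin(a),np.cos(a)]]); o=np.array([.5425,-.1595]); seat=o+R@[.06,0]
z=.0756
holes=[np.r_[seat+R@[0,s*.045],z] for s in(1,-1)]
zb=.018
out=[]
def crop(n,f,c,w,ht,pts,col,S):
    im=cv2.imread(f"pics/{n}{f}.png"); x0,y0=int(c[0]-w/2),int(c[1]-ht/2)
    g=cv2.resize(im[y0:y0+ht,x0:x0+w],(w*S,ht*S),interpolation=cv2.INTER_CUBIC)
    for p in pts: cv2.drawMarker(g,tuple(int(v) for v in (p-[x0,y0]+.5)*S-.5),col,0,8,1)
    print(n,f,"x0,y0",x0,y0,pts.ravel()); return g
pb=[np.r_[seat+R@[0,s*.045],zz] for s in(1,-1) for zz in(.018,.038)]
hs=proj("side",holes); ht_=proj("top",holes); ps=proj("side",pb); pt=proj("top",pb)
A=crop("side",2,hs.mean(0),66,40,hs,(255,255,0),6)
B=crop("side",0,ps.mean(0),66,40,ps,(255,255,0),6)
D=crop("top",2,ht_[0],66,40,ht_[:1],(255,255,0),6)
E=crop("top",0,pt.mean(0),66,40,pt,(255,255,0),6)
cv2.imwrite("pics/q.png",np.vstack([np.hstack([A,B]),np.hstack([D,E])]))
E
```

```text
side 2 x0,y0 348 237 [365.1055 247.9631 398.23   266.1952]
side 0 x0,y0 347 251 [364.0306 264.8481 364.3964 259.1178 395.9395 282.9779 396.718  277.2878]
top 2 x0,y0 330 207 [363.8407 227.0612]
top 0 x0,y0 346 206 [361.841  229.5422 362.5181 228.7021 396.6112 224.3128 397.7444 223.4057]
```

View pics/q.png

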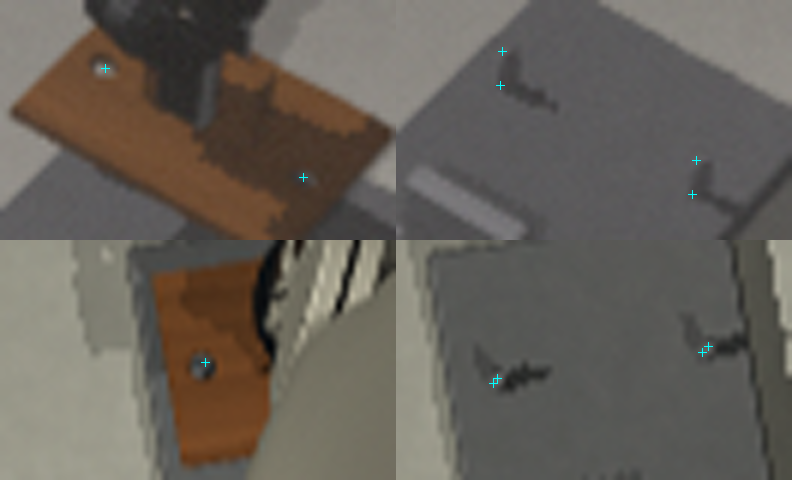

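Both views say the pins lie about 2 mm in +x and 2 mm in -y from where the plate's holes are now. Side: pins +1.5 px right of prediction, holes -0.3 px. Top: hole (-0.5,+0.8) px, pins about (+0.3,+0.2). I'll correct and lower until the pin tips are engaged.

```bash
python3 -m jog '[[[0.0019,-0.0019,-0.01,0,0,0,255],[0.0019,-0.0019,-0.02,0,0,0,255],[0.0019,-0.0019,-0.028,0,0,0,255],[0.0019,-0.0019,-0.032,0,0,0,255],[0.0019,-0.0019,-0.035,0,0,0,255],[0.0019,-0.0019,-0.037,0,0,0,255],[0.0019,-0.0019,-0.037,0,0,0,255],[0.0019,-0.0019,-0.037,0,0,0,255]]]'
python3 - <<'E'
from h import *
st()
E
```

```text
clock: 4.67
eef_pos: [0.6031, -0.1499, 0.0559]
tool_rot: [0.645, 0.764, 0.0, 0.0]
ft_force: [0.4, 1.2, -1.2]
grip_width: 0.0128
t 4.67 p [ 0.6031 -0.1499  0.0559] yawY 9.711638371675209 z [ 0.0001 -0.     -1.    ] F [ 0.3519  1.2018 -1.1761] w 0.01282719407388825 q [-0.2436  0.6059  0.0689  1.0337 -0.      1.1577]
```

No vertical force at 5 mm below the pin tops. Continue.

```bash
python3 -m jog '[[[0,0,-0.003,0,0,0,255],[0,0,-0.006,0,0,0,255],[0,0,-0.008,0,0,0,255],[0,0,-0.008,0,0,0,255],[0,0,-0.008,0,0,0,255]]]'
python3 -c "
from h import *
st()"
```

```text
clock: 5.08
eef_pos: [0.6028, -0.1498, 0.0477]
tool_rot: [0.645, 0.764, -0.0, -0.0]
ft_force: [0.1, 0.1, -1.1]
grip_width: 0.0127
t 5.08 p [ 0.6028 -0.1498  0.0477] yawY 9.715698808723513 z [-0.0003 -0.     -1.    ] F [ 0.0754  0.0863 -1.0548] w 0.012672470660711217 q [-0.2435  0.6143  0.0599  1.0167 -0.0001  1.1577]
```

```bash
python3 -m jog '[[[0,0,-0.003,0,0,0,255],[0,0,-0.005,0,0,0,255],[0,0,-0.006,0,0,0,255],[0,0,-0.0065,0,0,0,255],[0,0,-0.0065,0,0,0,255],[0,0,-0.0065,0,0,0,255]]]'
python3 -c "
from h import *
st()
for n in('top','side'): cv2.imwrite(f'pics/{n}3.png',bot.camera(n))
b=cv2.imread('pics/side3.png')[230:340,300:430]
cv2.imwrite('pics/c3.png',cv2.resize(b,None,fx=5,fy=5,interpolation=2))"
```

```text
clock: 5.58
eef_pos: [0.6029, -0.1498, 0.0415]
tool_rot: [0.645, 0.764, -0.0, 0.0]
ft_force: [-0.3, -0.7, -1.0]
grip_width: 0.0127
t 5.58 p [ 0.6029 -0.1498  0.0415] yawY 9.714488903366977 z [ 0.     -0.0001 -1.    ] F [-0.3448 -0.7033 -1.0285] w 0.01267880301180255 q [-0.2435  0.6206  0.0533  1.0034 -0.0001  1.1577]
```

View pics/c3.png

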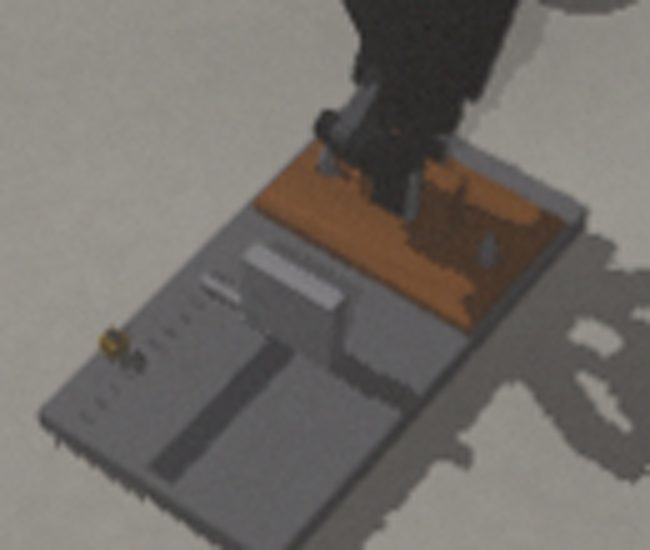

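Both pins stand up through the plate, at (328,160) and (488,248). The wrist force still carries the weight, so I'll lower until contact.

```bash
python3 -m jog '[[[0,0,-0.0006,0,0,0,255],[0,0,-0.0012,0,0,0,255],[0,0,-0.0012,0,0,0,255],[0,0,-0.0012,0,0,0,255]]]'
python3 -c "
from h import *
st()"
```

```text
clock: 6.02
eef_pos: [0.6029, -0.1498, 0.0414]
tool_rot: [0.645, 0.764, 0.0, 0.0]
ft_force: [-3.3, 0.5, 6.1]
grip_width: 0.0127
t 6.02 p [ 0.6029 -0.1498  0.0414] yawY 9.715762850319791 z [ 0.0005 -0.0002 -1.    ] F [-3.3176  0.5339  6.0763] w 0.012743464938897936 q [-0.2435  0.6204  0.0525  1.0024 -0.0001  1.1577]
```

Contact at 6 N. Open partly and rise.

```bash
python3 -m jog '[[[0,0,0.0005,0,0,0,200],[0,0,0.0005,0,0,0,130],[0,0,0.0005,0,0,0,110],[0,0,0.0005,0,0,0,110],[0,0,0.02,0,0,0,110],[0,0,0.04,0,0,0,110],[0,0,0.065,0,0,0,110],[0,0,0.065,0,0,0,110],[0,0,0.065,0,0,0,110]]]'
python3 -c "
from h import *
st()
for n in('top','side'): cv2.imwrite(f'pics/{n}4.png',bot.camera(n))
b=cv2.imread('pics/side4.png')[230:340,300:430]
cv2.imwrite('pics/c4.png',cv2.resize(b,None,fx=5,fy=5,interpolation=2))"
```

```text
clock: 6.77
eef_pos: [0.6045, -0.1501, 0.107]
tool_rot: [0.645, 0.764, 0.001, 0.002]
ft_force: [-0.1, 0.7, -0.0]
grip_width: 0.0487
t 6.77 p [ 0.6045 -0.1501  0.107 ] yawY 9.718292783212028 z [ 0.0042 -0.0011 -1.    ] F [-0.0611  0.6859 -0.0017] w 0.04865019998888186 q [-0.2434  0.5591  0.1316  1.139  -0.      1.1577]
```

View pics/c4.png

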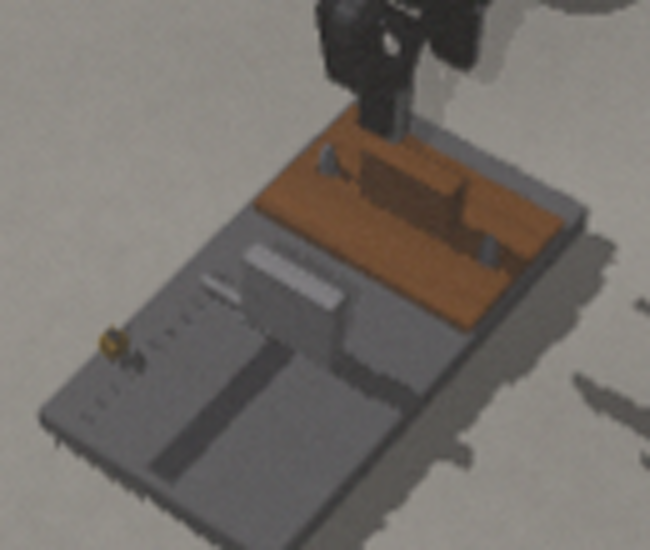

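The plate lies flush with both pins through and the gripper is clear of it; jaw top runs (245,255)-(345,300). Move over the jaw and descend.

```bash
python3 -m jog '[[[-0.035,-0.006,0,0,0,0,110],[-0.07,-0.012,0,0,0,0,110],[-0.0895,-0.016,0,0,0,0,110],[-0.0895,-0.016,0,0,0,0,110],[-0.0895,-0.016,-0.02,0,0,0,110],[-0.0895,-0.016,-0.04,0,0,0,110],[-0.0895,-0.016,-0.06,0,0,0,110],[-0.0895,-0.016,-0.068,0,0,0,110],[-0.0895,-0.016,-0.068,0,0,0,110],[-0.0895,-0.016,-0.068,0,0,0,110]]]'
python3 -c "
from h import *
st()"
```

```text
clock: 7.7
eef_pos: [0.5132, -0.1655, 0.0365]
tool_rot: [0.645, 0.765, -0.0, -0.001]
ft_force: [-0.1, 0.2, 0.2]
grip_width: 0.0485
t 7.7 p [ 0.5132 -0.1655  0.0365] yawY 9.72787302766829 z [-0.0017  0.0006 -1.    ] F [-0.0856  0.1606  0.1562] w 0.048539448250372895 q [-0.312   0.4909 -0.1971  0.8846  0.0001  1.089 ]
```

```bash
python3 -m jog '[[[0,0,0,0,0,0,180],[0,0,0,0,0,0,255],[0,0,0,0,0,0,255],[0,0,0,0,0,0,255],[0,0,0,0,0,0,255],[0,0,0,0,0,0,255]]]'
python3 -c "
from h import *
st()"
```

```text
clock: 8.2
eef_pos: [0.5142, -0.1661, 0.0384]
tool_rot: [0.645, 0.764, 0.0, 0.001]
ft_force: [-1.8, 0.8, 6.1]
grip_width: 0.0111
t 8.2 p [ 0.5142 -0.1661  0.0384] yawY 9.72150307977275 z [ 0.002  -0.0008 -1.    ] F [-1.8056  0.7702  6.0523] w 0.011119591093027225 q [-0.3123  0.4876 -0.1965  0.8844 -0.0001  1.0888]
```

Gripped on 11 mm. Pull 50 mm along the cradle's -x, then check.

```bash
python3 -m jog '[[[-0.0099,-0.0017,0,0,0,0,255],[-0.0197,-0.0034,0,0,0,0,255],[-0.0296,-0.005,0,0,0,0,255],[-0.0394,-0.0067,0,0,0,0,255],[-0.0493,-0.0084,0,0,0,0,255],[-0.0493,-0.0084,0,0,0,0,255],[-0.0493,-0.0084,0,0,0,0,255],[-0.0493,-0.0084,0,0,0,0,255]]]'
python3 - <<'E'
from h import *
st()
for n in('top','side'): cv2.imwrite(f'pics/{n}5.png',bot.camera(n))
a=cv2.imread('pics/top5.png')[190:310,340:430]
b=cv2.imread('pics/side5.png')[270:340,300:390]
cv2.imwrite('pics/c5.png',np.hstack([cv2.resize(a,None,fx=3.5,fy=3.5,interpolation=2)[:420],cv2.resize(b,(480,420),interpolation=2)]))
E
```

```text
clock: 8.87
eef_pos: [0.4673, -0.1742, 0.0384]
tool_rot: [0.644, 0.765, 0.002, 0.002]
ft_force: [7.1, 2.4, 1.5]
grip_width: 0.0113
t 8.87 p [ 0.4673 -0.1742  0.0384] yawY 9.749599217850935 z [ 0.0066  0.0002 -1.    ] F [7.054  2.4303 1.4872] w 0.011258227097206997 q [-0.3583  0.4181 -0.3158  0.8308  0.0025  1.0424]
```

View pics/c5.png

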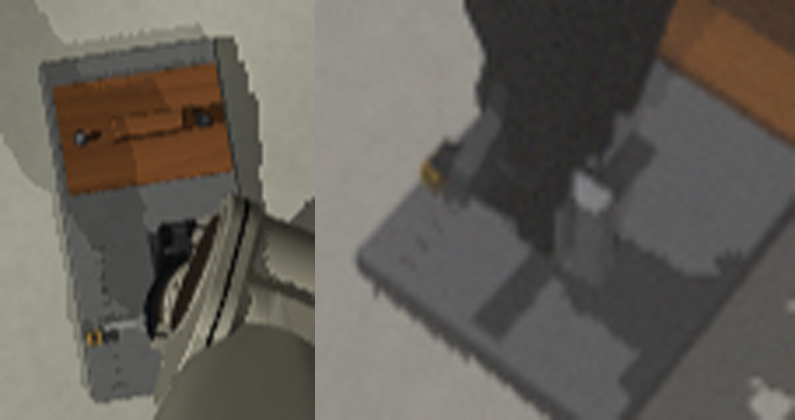

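In the top view the pointer is at about (110,327) and the brass at (95,338). That leaves about 5.7 mm, which agrees with the travel estimate (47.6 of 53.4 mm). Pull 5.8 mm more.

```bash
python3 -m jog '[[[-0.003,-0.0005,0,0,0,0,255],[-0.0057,-0.001,0,0,0,0,255],[-0.0057,-0.001,0,0,0,0,255],[-0.0057,-0.001,0,0,0,0,255],[-0.0057,-0.001,0,0,0,0,255],[-0.0057,-0.001,0,0,0,0,255]]]'
python3 - <<'E'
from h import *
st()
cv2.imwrite('pics/top6.png',bot.camera('top'))
im=cv2.imread('pics/top6.png'); x0,y0=354,270; S=14
g=cv2.resize(im[y0:y0+36,x0:x0+50],None,fx=S,fy=S,interpolation=cv2.INTER_CUBIC)
a=.1687; R=np.array([[np.cos(a),-np.sin(a)],[np.sin(a),np.cos(a)]]); o=np.array([.5425,-.1595])
for x,c in((-.0834,(0,255,0)),(-.0784,(255,255,0)),(-.0884,(255,255,0))):
    P=[np.r_[o+R@[x,y],.022] for y in(.06,.025)]; q=[tuple(int(v) for v in (p-[x0,y0]+.5)*S) for p in proj('top',P)]
    cv2.line(g,q[0],q[1],c,1)
cv2.imwrite('pics/c6.png',g)
E
```

```text
clock: 9.47
eef_pos: [0.462, -0.1751, 0.0384]
tool_rot: [0.644, 0.765, 0.002, 0.003]
ft_force: [6.5, 3.1, 1.4]
grip_width: 0.0111
t 9.47 p [ 0.462  -0.1751  0.0384] yawY 9.77198698927457 z [ 0.007   0.0002 -1.    ] F [6.5025 3.067  1.4113] w 0.011088926003330151 q [-0.3639  0.4105 -0.3285  0.8254  0.0027  1.0364]
```

View pics/c6.png

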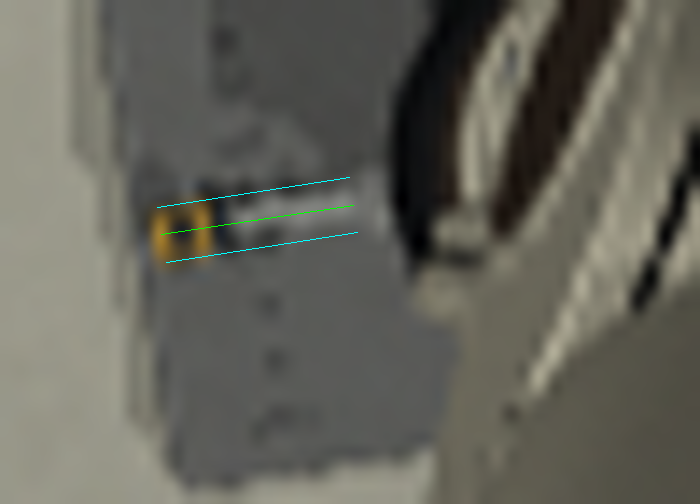

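The pointer (centred near (290,215)) lies on the line through the brass block's centre (183,235), between the ±5 mm lines. I'll hold briefly, check the plate numerically, and hand in.

```bash
python3 -m jog '[[[0,0,0,0,0,0,255],[0,0,0,0,0,0,255],[0,0,0,0,0,0,255],[0,0,0,0,0,0,255],[0,0,0,0,0,0,255],[0,0,0,0,0,0,255]]]'
python3 - <<'E'
from h import *
st()
h=cv2.cvtColor(cv2.imread('pics/top6.png'),cv2.COLOR_BGR2HSV); m=((h[...,0]<25)&(h[...,1]>90)).astype(np.uint8)
k=np.zeros_like(m); k[200:255,345:415]=m[200:255,345:415]
q=max(cv2.findContours(k,0,1)[0],key=cv2.contourArea); r=cv2.minAreaRect(np.float32(onto('top',q.reshape(-1,2),.024)[:,:2]*1000)); print(r,"seat 601.6 -149.4 9.67deg")
bot.job_done()
E
```

```text
clock: 10.02
eef_pos: [0.4621, -0.1751, 0.0384]
tool_rot: [0.644, 0.765, 0.002, 0.003]
ft_force: [6.4, 2.1, 1.1]
grip_width: 0.0112
t 10.02 p [ 0.4621 -0.1751  0.0384] yawY 9.772166294872365 z [ 0.007   0.0002 -1.    ] F [6.4131 2.0954 1.0816] w 0.011181399323461282 q [-0.3638  0.4105 -0.3285  0.8254  0.0026  1.0364]
((602.5655517578125, -151.5306396484375), (80.30078887939453, 121.15660095214844), 9.676319122314453) seat 601.6 -149.4 9.67deg
the job is handed in; nothing more can be done
```

I lowered the smallest fence plate over both pins until it touched the deck (about 6 N), then released it. I then gripped the jaw, pulled it out about 53 mm to the mark, and handed in at 10.0 s while still holding it. No verdict was reported.

**Last checks**
- **Plate:** Both pins show through it in the side view. In the top view its angle is 9.68° against the cradle's 9.67°. Its centre measures about 1 mm in x and 2 mm in y from my first camera estimate of the seat. That estimate was about 1–2 mm off where the pins were found. The pin fit allows only about 1.5 mm of play, so I take it as inside the 3 mm limit.
- **Pointer:** In the last top picture it lies on the line through the mark block's centre, well inside ±5 mm.
- **Jaw:** The fingers read 11 mm on the 12 mm jaw, and the wrist reads about 6.7 N horizontally from the spring. Finger contact force cannot be read directly.

**Disagreement:** The side and top cameras differed by about 2–3 mm on the cradle's position. I corrected for that by about 2 mm in x and y before lowering the plate.

I did not measure the cup, punch and pen box again, but the arm's path stayed clear of them.

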